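# Close the oil filter housing with its bayonet cover and hold it for the lock screws

### The job

Refit the oil filter: stand the strainer element in the housing on its spring seat with its centre tube up, then put the cover on with its two pins in the two slots of the rim, push it down against the spring and turn it clockwise to the stop, so that its two ears lie over the two lock-screw bosses. Finish while holding the cover there with the gripper, pressed flat down on the rim, so that I can put the lock screws in; let go and the spring lifts it again. Leave the other parts on the bench where they are.

Things in the scene. Friction and masses are not known exactly. Their poses are not given: they have to be found in the camera images.
- housing_rim (a point): Centre of the open mouth of the grey filter housing (round, 84 mm wide, 70 mm tall, on a 112 mm square foot fixed to the worktop), in the plane of its rim; z up. Bore 59 mm. Its x axis points through one of two opposite slots, 13 mm wide, cut in the bright 10 mm deep collar inside the rim (29.5 mm inner radius, slots to 36 mm). Below the collar is a groove where the cover's pins turn.
- housing_lock (a point): The same point, x axis pointing over one of the two lock-screw bosses (grey 15 mm posts with a hole, opposite each other outside the housing, 46 mm from its centre): housing_rim turned 80 degrees clockwise seen from above. The cover turns that far from the slots to the bosses; a stop ends the turn 1 to 6 degrees further. It cannot turn the other way.
- spring_seat (a joint): Steel disc of 55 mm in the bore on a spring: how far it is pressed down, in m, from 0 (free, its top 54 mm below the rim) to 0.0115. The spring pushes up with 6 N at 0 and 12 N at 0.010, where the element and a fully pressed cover hold it.
- element_mid (a point): Centre, half-way up, of the loose strainer element, which stands upright on the worktop (90 mm tall, 160 g, round): a ribbed steel body with brass ends, 52 mm in diameter and 40 mm high, and on it a brass centre tube, 16 mm in diameter and 50 mm long, to take it by. Standing on the free spring seat, its tube ends 36 mm above the rim.
- cover_mid (a point): Centre, half-way up, of the loose bright metal cover, which stands upright on the worktop (62 mm tall, 220 g, z up). Above its 81 mm flange is a block, 34 mm thick along y between two flats, 44 mm long along x, from 27 mm above the bottom to the top, to grip and turn it by. Two ears with screw holes stand out of the flange at +x and -x, 46 mm from the axis. A red bar on top lies along x.
- cover_flange (a point): Centre of the underside of the cover's flange, 22 mm above the cover's bottom, 9 mm below cover_mid; it lands on the housing's rim. Below it is a hollow skirt of 55.6 mm diameter. The cover meets the element's tube when still 10 mm above the rim. Its pins clear the collar and can turn from 3 mm above the rim down; let go after the turn, it rises 3 mm and stays caught.
- cover_pin (a point): Tip of one of the cover's two bayonet pins: 8 mm steel pins standing out of the skirt under the ears at +x and -x to 34 mm radius, axis 17 mm below the flange's underside (5 mm above the cover's bottom). This one is at +x; they are alike, so the cover fits either way round.
- housing_left: Fixed bystander: a bare cast cylinder housing, about 150 mm wide and 136 mm tall; origin at the centre of its underside. It stands between the places of the loose parts. The other fixed castings and cups round the work are up to 175 mm tall, two cups of black rods at the far left 235 mm; nothing taller stands between the parts of the job.
- valve: Bystander, leave alone: poppet valve standing on its head, 37 mm wide, 106 mm tall; origin at the centre of its underside.
- spring: Bystander, leave alone: valve spring on end, 31 mm wide, 45 mm tall; origin at the centre of its underside.
- bearing: Bystander, leave alone: ball bearing lying flat, 52 mm, 15 mm thick; origin at the centre of its underside.
- timing_gear: Bystander, leave alone: small dark gear lying flat, 60 mm, 16 mm thick; origin at the centre of its underside.
- core_plug: Bystander, leave alone: round core plug, 54 mm, 20 mm high; origin at the centre of its underside.
- bush: Bystander, leave alone: bronze bush, 30 mm, 22 mm high; origin at the centre of its underside.
- bolt: Bystander, leave alone: hex bolt standing on its head, 23 mm wide, 68 mm tall; origin at the centre of its underside.

How it is judged (in metres and radians):
On the way, in this order (a step that is already met when the one before it is completed fails the run):
1. the element stands released in the housing on its spring seat, tube up (horizontal distance between element_mid and housing_rim below 0.006 m and z of element_mid in the frame of housing_rim between -0.012 and -0.006 m and angle between element_mid's own z axis and vertical below 0.12 rad and contact force between the fingers and element below 0.2 N), for 0.2 s.
2. the cover, with its pins in the slots, has pushed the element and spring seat down (value of joint spring_seat above 0.007 m and horizontal distance between cover_mid and housing_rim below 0.004 m and angle between the x axis of cover_mid and the x axis of housing_lock, either way round above 0.9 rad), for 0.1 s.
At the end, for the whole second after the job is handed in: the fingers hold the cover (over 2 N on it), its flange down on the rim (gap under 1.6 mm), upright within 3 degrees, centred within 4 mm, ears within 7 degrees of the bosses; the element stands upright below it and the spring seat is pressed down by more than 8 mm (horizontal distance between cover_mid and housing_rim below 0.004 m and z of cover_mid in the frame of housing_rim between 0.005 and 0.0106 m and angle between cover_mid's own z axis and vertical below 0.05 rad and angle between the x axis of cover_mid and the x axis of housing_lock, either way round below 0.12 rad and value of joint spring_seat above 0.008 m and contact force between the fingers and cover above 2 N and horizontal distance between element_mid and housing_rim below 0.006 m and z of element_mid in the frame of housing_rim between -0.024 and -0.015 m and angle between element_mid's own z axis and vertical below 0.12 rad); the arm keeps its last pose, push and grip.
It fails at once if another part on the bench was moved by more than 3 cm (distance of any of valve, spring, bearing, timing_gear, core_plug, bush, bolt from where it was at the start of the episode above 0.03 m).
It also fails if it takes over 69 s, if anything falls off the work surface, if the arm or the gripper's body presses on something with over 40 N, if the wrist force passes 120 N, or if a joint passes its speed limit or range.

### The arm

A 7-joint arm with a two-finger parallel gripper is mounted at the origin on a cart in front of the work surface, level with it; the furniture and walls round the work are solid. World frame = base frame: x ahead of the robot, y to its left, z up, the work surface at z = 0. Lengths are in m, angles in degrees, forces in N, time in s.
With the tool pointing down it reaches from about 0.4 to 0.925 m from the base axis. Payload 4.1 kg.
Tool frame: the origin (TCP) lies at the very end of the fingers, on their centre line; the grasp point (between the pads) lies 19 mm behind it; z points along the fingers, y is the direction in which the jaws open and shut (so a half turn about z gives the same grasp; the last joint's range is limited). The gripper opens to 85 mm and grips with 20 to 120 N. Pads are 22 mm wide; open, the fingers measure 114 mm over their backs; the gripper's body (76 mm by 85 mm) begins 54 mm behind the grasp point. The pads swing forward as they close: fully open they stand 13 mm farther back than shut.
Start: joints at [-5.672, 22.827, 2.584, 88.041, -1.071, 69.15, -2.905], TCP at [0.65, 0, 0.231] pointing down, gripper open.
Joint ranges: [-161.44, 161.44], [-28.35, 127.94], [-78.24, 83.42], [0, 140.83], [-78.03, 258.03], [13.02, 114.36], [-168.23, 168.23]. Speed limits (degrees/s): [147.25, 147.25, 180, 180, 180, 180, 180].

### API

Orientations are given as [roll, pitch, yaw] about the fixed x, y, z axes, in that order (R = Rz(yaw) Ry(pitch) Rx(roll)).
In Python, from station import get_state, imaging, ticket gives the robot as it stands.
- The arm moves only by the tool apply_moves, never from a script. Its argument "motion" is a list that holds one entry, the list of rows, each a list of 5 numbers: the shift along the world's x, y, z in cm, then the turn about the world's z in rad, then the finger opening in cm, from 0 to 8.54. In form: [[[x, y, z, twist, grip], ...]]. A call has exactly 8 rows; each row shifts and turns the commanded pose from where the row before left it; what a row does not reach is not made up. A row lasts 1/12 s, in which the tool goes at most 41.7 mm and 7.16 degrees, less where a joint would pass 70% of its speed; a pose out of reach is approached as far as the arm can. A call is refused whole if a number of a shift passes 4.17 or a number of a turn 0.125, either way. A call with a gripper value outside its range is refused whole. The fingers move at their own pace and stop on an object; "grip_force" is the grip in N (left out, the last holds). Time passes only in rows, so rows that do not move let the fingers close, or fill a call up. It gives the time, the measured TCP pose, the force and the opening at its end, in the units of the state.
- get_state(): the state, without advancing time (a new reading comes with each control period).
- imaging.capture(name): name is "scene" or "side" or "wrist"; returns a dict with "frame" (420x560x3 uint8, red, green, blue), "camera_matrix" (3x3 intrinsics, pixels), "distortion" ([k1, k2, p1, p2, k3] as OpenCV has them; the pictures are not rectified), "xyz" and "rotation" of the camera in the world. Camera axes: x right, y down, z forward; pixel columns grow to the right and rows downward; lengths in m; the calibration is good to about 2 mm. A picture is of the moment at which its call begins. There is no depth.
- ticket.sign_off(): hands the job in, once; it reports no verdict.
The state is a dict: "time_s": time; "qpos": joint angles; "joint_vel": joint speeds; "effort": joint torques, N m; "ee_pos": TCP position; "orientation": TCP orientation; "ft_force": force on the tool from outside, world axes, zero at the start; "moment": the same for the moment, N m; "finger_gap": finger opening in m.
Only numpy, scipy, OpenCV 4.12 (cv2) and the standard library are available. Lean on these libraries where they do the work, as an engineer would, in place of code of your own. Each camera call takes 0.05 s, during which the arm holds its last target.

## Working session

There is one attempt and no reset: what is moved stays moved. The work goes in short steps, Python scripts to look and compute and a tool call to move; the robot and the scene stay as the last step left them, time stands still between calls to the robot, and variables do not carry over. Pictures are saved under pics/ and viewed, and the job is handed in when it is done.

Besides the shell and the picture viewer there is one more tool, called after "Call:" as name([rows], argument=value, ...), one row to a line, values as JSON. apply_moves: Moves the arm, as the interface text tells. Its arguments: {"type":"object","properties":{"motion":{"type":"array"},"grip_force":{"type":"number"}},"required":["motion"]}

```bash
mkdir -p pics; ls; cat > h.py <<'E'
import numpy as np, cv2
from station import get_state, imaging, ticket
def cap(n,f=None):
    c=imaging.capture(n)
    if f: cv2.imwrite('pics/'+f,cv2.cvtColor(c['frame'],cv2.COLOR_RGB2BGR))
    np.savez('pics/last_'+n+'.npz',**{k:np.array(v) for k,v in c.items()})
    return c
def load(n):
    return dict(np.load('pics/last_'+n+'.npz'))
def ray(c,uv):
    K=np.array(c['camera_matrix'],float);d=np.array(c['distortion'],float)
    p=cv2.undistortPoints(np.array(uv,float).reshape(-1,1,2),K,d).reshape(-1,2)
    v=np.c_[p,np.ones(len(p))]@np.array(c['rotation'],float).T
    return np.array(c['xyz'],float),v
def onz(c,uv,z):
    o,v=ray(c,uv); return o+v*((z-o[2])/v[:,2])[:,None]
def proj(c,P):
    R=np.array(c['rotation'],float);t=-R.T@np.array(c['xyz'],float)
    return cv2.projectPoints(np.array(P,float).reshape(-1,1,3),cv2.Rodrigues(R.T)[0],t,np.array(c['camera_matrix'],float),np.array(c['distortion'],float))[0].reshape(-1,2)
E
python3 - <<'E'
from h import *
print(get_state())
for n in ['scene','side','wrist']:
    c=cap(n,n+'0.png'); print(n,c['xyz'],np.round(c['rotation'],3).tolist(),np.round(c['camera_matrix'],1).tolist(),c['distortion'])
E
```

```text
pics
{'time_s': 0.0, 'qpos': array([-5.67255305, 22.87357862,  2.58014109, 88.11492283, -1.07174667,
       69.15143123, -2.90589508]), 'joint_vel': array([ 0.01476782,  0.0821195 ,  0.00548553, -0.03757263,  0.01459701,
       -0.01315862, -0.0813312 ]), 'effort': array([-9.65094187e-04, -4.75129580e+01,  1.36406265e+00, -2.54227209e+01,
        1.14684159e-02,  9.53188282e-03,  3.56541250e-05]), 'ee_pos': array([6.49349391e-01, 2.64514266e-05, 2.30238922e-01]), 'orientation': array([-1.79884475e+02,  7.68419516e-03,  9.00056741e+01]), 'ft_force': array([ 0.65891426, -0.434426  ,  1.09008249]), 'moment': array([-0.01719084, -0.03371884, -0.06733   ]), 'finger_gap': 0.08547210881708218}
scene [-0.39306054 -0.50657406  0.60986596] [-115.763, 0.382, -56.861] [[435.8, 0.0, 275.2], [0.0, 435.8, 209.0], [0.0, 0.0, 1.0]] [-0.11965837  0.          0.          0.          0.        ]
side [0.49290217 1.16398521 1.0426801 ] [-132.534, 0.228, -179.02] [[524.4, 0.0, 281.1], [0.0, 524.4, 207.7], [0.0, 0.0, 1.0]] [-0.17333414  0.          0.          0.          0.        ]
wrist [0.64926118 0.08057411 0.37243219] [161.68, 0.081, -0.013] [[363.3, 0.0, 277.0], [0.0, 363.3, 205.9], [0.0, 0.0, 1.0]] [0.02193986 0.         0.         0.         0.        ]
```

```bash
cat >> h.py <<'E'
from scipy.spatial.transform import Rotation as Ro
_l=load
def _fix(c):
    r=np.array(c['rotation'],float)
    if r.shape==(3,): c['rotation']=Ro.from_euler('xyz',r,degrees=True).as_matrix()
    return c
_cap=cap
def cap(n,f=None): return _fix(_cap(n,f))
def load(n): return _fix(_l(n))
E
python3 -c "
from h import *
for n in ['scene','side','wrist']: print(n,proj(load(n),[[.65,0,0],[.65,0,.23]]))"
```

```text
scene [[325.41015131 225.17905041]
 [328.91748133 151.59780366]]
side [[236.61862353 201.0413514 ]
 [231.53699136 137.56087124]]
wrist [[278.28033931 166.96753813]
 [279.22020727 277.7321662 ]]
```

View pics/scene0.png

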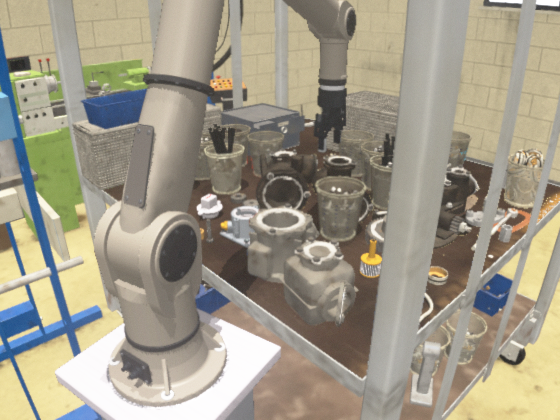

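View pics/side0.png

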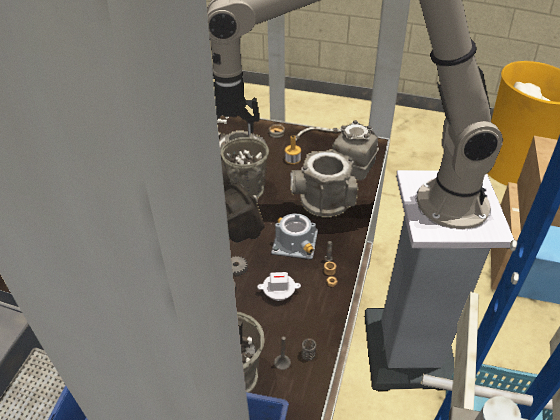

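View pics/wrist0.png

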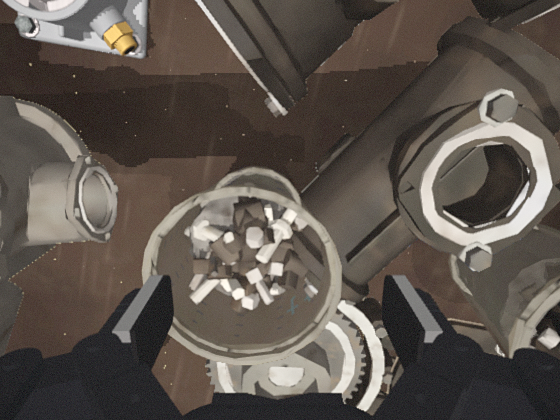

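The element (brass tube) is at side (292,152) and scene (372,262), the filter housing at side (296,228), and the cover with its red bar at side (279,278) and scene (208,203). I'll enlarge these regions.

```bash
python3 - <<'E'
from h import *
s=load('side');c=load('scene')
print('elem top side z.09',onz(s,[[292,138],[293,161]],.09), onz(s,[[293,161]],0.0))
print('elem scene',onz(c,[[374,241]],.09),onz(c,[[371,272]],0))
print('housing',onz(s,[[296,225]],.07),onz(c,[[244,213]],.07))
print('cover',onz(s,[[279,278]],.062),onz(c,[[208,199]],.062))
f=cv2.imread('pics/side0.png')
cv2.imwrite('pics/a.png',cv2.resize(f[110:310,220:400],None,fx=4,fy=3,interpolation=cv2.INTER_CUBIC)[:600,:800])
f=cv2.imread('pics/scene0.png')
cv2.imwrite('pics/b.png',cv2.resize(f[170:320,180:420],None,fx=3.3,fy=3.3,interpolation=cv2.INTER_CUBIC))
E
```

```text
elem top side z.09 [[ 0.48577788 -0.19970918  0.09      ]
 [ 0.48263741 -0.0804963   0.09      ]] [[ 0.4816677  -0.19806288  0.        ]]
elem scene [[ 0.48605788 -0.21038448  0.09      ]] [[ 0.48849158 -0.2107362   0.        ]]
housing [[0.47439478 0.17127131 0.07      ]] [[0.4732981 0.1677423 0.07     ]]
cover [[0.51596447 0.3469752  0.062     ]] [[0.50453418 0.32887804 0.062     ]]
```

View pics/a.png

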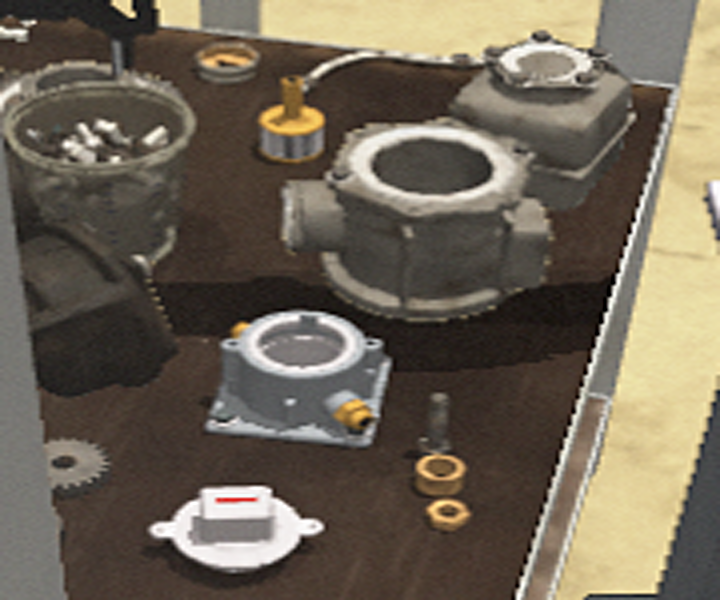

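View pics/b.png

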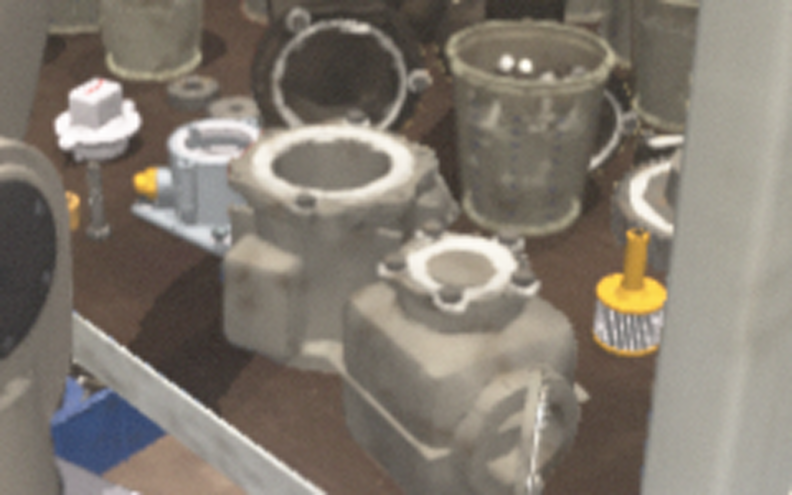

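The tube is near (0.485,-0.205), the housing near (0.474,0.170) with its slots roughly along world y, and the cover near (0.51,0.34) with its ears roughly along x. I'll move over the element for a close look.

Call:
apply_moves([
  [[-2.0,-2.5,0,0,8.5],[-2.0,-2.5,0,0,8.5],[-2.0,-2.5,0,0,8.5],[-2.0,-2.5,0,0,8.5],[-2.0,-2.5,0,0,8.5],[-2.0,-2.5,0,0,8.5],[-2.0,-2.5,0,0,8.5],[-2.0,-2.5,0,0,8.5]],
])

```text
time_s: 0.82
ee_pos: [0.4887, -0.2009, 0.2311]
orientation: [-180.0, -0.0, 90.0]
ft_force: [0.6, -0.6, 0.6]
finger_gap: 0.085
```

```bash
python3 - <<'E'
from h import *
s=get_state();print(s['ee_pos'],s['orientation'],s['time_s'],s['qpos'])
c=cap('wrist','w1.png');print(onz(c,[[277,206]],.09))
E
```

```text
[ 0.48865385 -0.20093904  0.23114674] [-1.79987687e+02 -8.84815687e-03  9.00124348e+01] 0.8167 [ 10.02953033  10.44617521   8.78336175 104.80697044  -1.75700829
  64.89156651  19.42811435]
[[ 0.48823055 -0.21424995  0.09      ]]
```

View pics/w1.png

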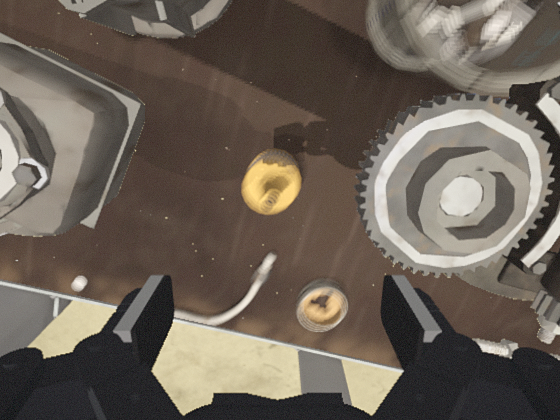

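```bash
python3 - <<'E'
from h import *
c=load('wrist');f=c['frame']
cv2.imwrite('pics/w1z.png',cv2.resize(cv2.cvtColor(f[140:225,225:315],cv2.COLOR_RGB2BGR),None,fx=7,fy=7,interpolation=cv2.INTER_CUBIC))
E
```

```text
(no output)
```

View pics/w1z.png

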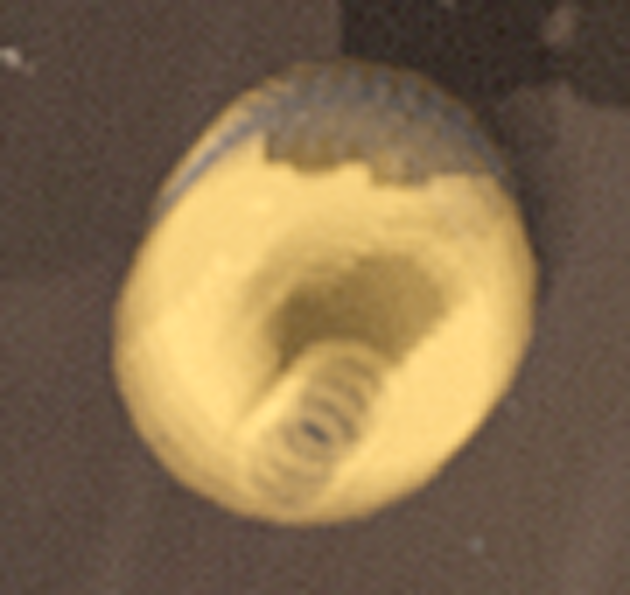

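```bash
python3 - <<'E'
from h import *
c=load('wrist')
L,R,B=onz(c,[[225+115/7,140+325/7],[225+535/7,140+300/7],[225+310/7,140+522/7]],.04)
print(L,R,B,np.linalg.norm(R-L), (L+R)/2, B[1]+.026)
for xy in [(.485,-.2),(.484,-.205)]:
  for z in (0.04,.09): print(xy,z,(proj(c,[[*xy,z]])-[225,140])*7)
f=c['frame'].astype(int);m=((f[...,0]-f[...,2])>50).astype(np.uint8)
n,l,st,ce=cv2.connectedComponentsWithStats(m)
for i in range(1,n):
  if st[i,4]>100: print(st[i],ce[i])
E
```

```text
[ 0.45447352 -0.21123468  0.04      ] [ 0.51134457 -0.207748    0.04      ] [ 0.48071354 -0.23959882  0.04      ] 0.05697782551600739 [ 0.48290904 -0.20949134  0.04      ] -0.21359882096166624
(0.485, -0.2) 0.04 [[339.90086034 244.08344379]]
(0.485, -0.2) 0.09 [[336.01639876 344.9402042 ]]
(0.484, -0.205) 0.04 [[332.60351816 280.29727493]]
(0.484, -0.205) 0.09 [[327.56743179 386.42351969]]
[ 241  151   61   64 2732] [270.3374817  185.11090776]
[ 300  289   44   36 1026] [322.76413255 307.75341131]
```

The element shows at wrist (271,186), with its tube mouth at about (270,201). Both give about (0.483,-0.210). I'll go down to z≈0.15 with the jaws at 5 cm and check again.

Call:
apply_moves([
  [[-0.25,-0.45,-1.0,0,5.0],[-0.25,-0.45,-1.0,0,5.0],[0,0,-2.0,0,5.0],[0,0,-2.0,0,5.0],[0,0,-1.0,0,5.0],[0,0,-1.0,0,5.0],[0,0,0,0,5.0],[0,0,0,0,5.0]],
])

```text
time_s: 1.53
ee_pos: [0.4853, -0.2085, 0.151]
orientation: [-180.0, -0.0, 90.1]
ft_force: [-0.3, -0.6, 0.5]
finger_gap: 0.05
```

```bash
python3 - <<'E'
from h import *
s=get_state();print(s['ee_pos'],s['orientation'],s['time_s'],s['qpos'])
c=cap('wrist','w2.png');print(proj(c,[[.4835,-.21,.09],[.4835,-.21,.04],[*s['ee_pos'][:2],.09]]))
E
```

```text
[ 0.4853014  -0.20848196  0.1509833 ] [-1.79966616e+02 -1.58067314e-02  9.00586716e+01] 1.5333 [ 11.15133557  15.13331431   8.77541484 110.066112    -2.79005461
  55.03844234  21.28669286]
[[274.80701959 229.36512441]
 [275.22895262 203.73515936]
 [277.80547031 227.01686629]]
```

View pics/w2.png

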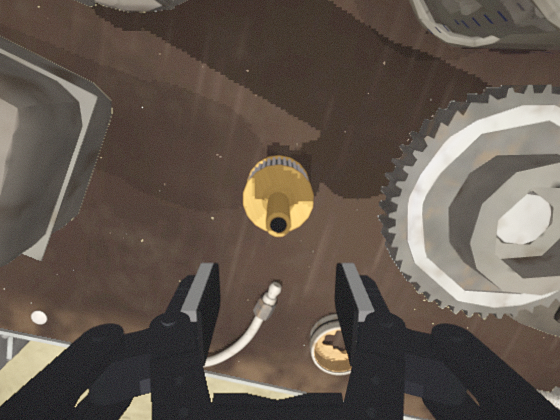

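Tube mouth at wrist (279,224) and disc centred at u=278, so the axis is at about (0.486,-0.207). I'll shift 0.1 cm in x and 0.15 cm in y, descend 9 cm and grip.

Call:
apply_moves([
  [[0.1,0.15,-2.0,0,5.0],[0,0,-2.0,0,5.0],[0,0,-2.0,0,5.0],[0,0,-2.0,0,5.0],[0,0,-1.1,0,5.0],[0,0,0,0,5.0],[0,0,0,0,5.0],[0,0,0,0,5.0]],
])

```text
time_s: 2.25
ee_pos: [0.4873, -0.208, 0.0617]
orientation: [179.8, 0.0, 90.0]
ft_force: [-0.5, 0.2, 0.3]
finger_gap: 0.0499
```

```bash
python3 - <<'E'
from h import *
s=get_state();print(s['ee_pos'],s['time_s'])
c=cap('wrist','w3.png')
E
```

```text
[ 0.48729947 -0.20796566  0.06173895] 2.25
```

View pics/w3.png

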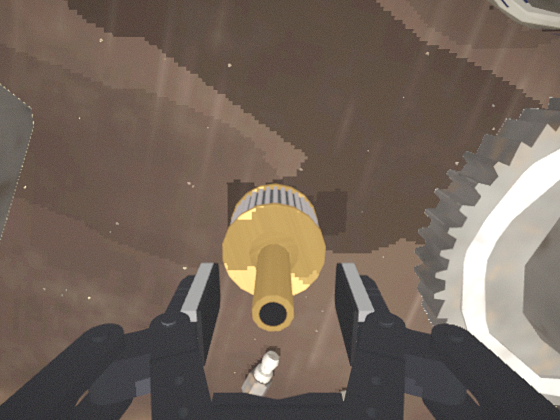

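```bash
python3 - <<'E'
from h import *
c=load('wrist');print(onz(c,[[273,313]],.09), onz(c,[[274,245]],.04))
s=get_state();print(s['ee_pos'])
E
```

```text
[[ 0.48534042 -0.20621889  0.09      ]] [[ 0.48546968 -0.20192924  0.04      ]]
[ 0.48735873 -0.20796772  0.06184276]
```

Call:
apply_moves([
  [[-0.2,0.2,0,0,5.0],[0,0,0,0,3.0],[0,0,0,0,1.0],[0,0,0,0,1.0],[0,0,0,0,1.0],[0,0,0,0,1.0],[0,0,0,0,1.0],[0,0,0,0,1.0]],
], grip_force=40)

```text
time_s: 2.97
ee_pos: [0.4844, -0.2055, 0.0606]
orientation: [180.0, 0.0, 90.0]
ft_force: [-0.1, 0.4, 3.2]
finger_gap: 0.0148
```

```bash
python3 - <<'E'
from h import *
s=get_state();print(s['ee_pos'],s['time_s'],s['finger_gap'],s['ft_force'])
c=cap('wrist','w4.png')
E
```

```text
[ 0.48438497 -0.20553394  0.06064419] 2.9667 0.014784011272415402 [-0.07621071  0.36733191  3.2414186 ]
```

View pics/w4.png

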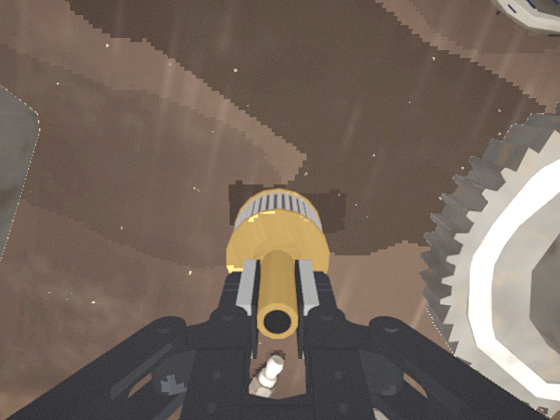

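The element is gripped, with the tube between the pads and its mouth at (277,320). Next, lift 20 cm.

Call:
apply_moves([
  [[0,0,1.0,0,1.0],[0,0,2.0,0,1.0],[0,0,3.0,0,1.0],[0,0,3.5,0,1.0],[0,0,3.5,0,1.0],[0,0,3.5,0,1.0],[0,0,3.0,0,1.0],[0,0,1.5,0,1.0]],
])

```text
time_s: 3.68
ee_pos: [0.485, -0.2062, 0.2748]
orientation: [179.7, 0.1, 90.0]
ft_force: [0.7, 0.6, -1.3]
finger_gap: 0.0144
```

Call:
apply_moves([
  [[-0.1,3.0,0,0,1.0],[-0.1,4.0,0,0,1.0],[-0.1,4.0,0,0,1.0],[-0.1,4.0,0,0,1.0],[-0.1,4.0,0,0,1.0],[-0.1,4.0,0,0,1.0],[-0.1,4.0,0,0,1.0],[-0.2,2.5,0,0,1.0]],
])

```text
time_s: 4.35
ee_pos: [0.4737, 0.0942, 0.2704]
orientation: [-180.0, -0.1, 90.3]
ft_force: [0.8, 1.1, -2.3]
finger_gap: 0.015
```

Call:
apply_moves([
  [[0,0,0,0,1.0],[0,0,0,0,1.0],[0,0,0,0,1.0],[0,0,0,0,1.0],[0,0,0,0,1.0],[0,0,0,0,1.0],[0,0,0,0,1.0],[0,0,0,0,1.0]],
])

```text
time_s: 5.02
ee_pos: [0.4751, 0.089, 0.2704]
orientation: [180.0, 0.0, 89.9]
ft_force: [0.0, 0.5, -2.0]
finger_gap: 0.0149
```

```bash
python3 - <<'E'
from h import *
s=get_state();print(s['ee_pos'],s['time_s'],s['finger_gap'],s['ft_force'])
c=cap('wrist','w5.png');s=get_state();print(s['ee_pos'])
E
```

```text
[0.47509301 0.08903342 0.27036884] 5.0167 0.014876407064047524 [ 0.03854533  0.45002738 -2.0237593 ]
[0.47509335 0.08918946 0.27036064]
```

View pics/w5.png

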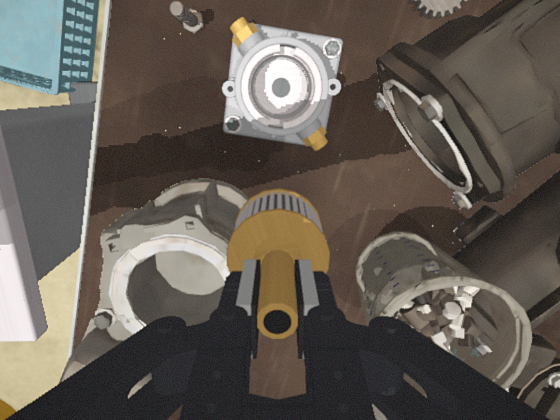

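```bash
python3 - <<'E'
from h import *
c=load('wrist');f=c['frame']
cv2.imwrite('pics/w5z.png',cv2.resize(cv2.cvtColor(f[20:155,210:350],cv2.COLOR_RGB2BGR),None,fx=4.4,fy=4.4,interpolation=cv2.INTER_CUBIC))
E
```

```text
(no output)
```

View pics/w5z.png

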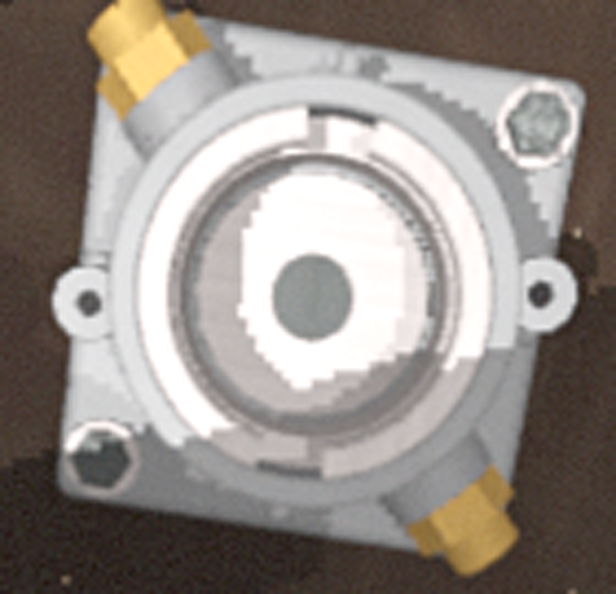

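```bash
python3 - <<'E'
from h import *
c=load('wrist')
z=lambda p:[210+p[0]/4.4,20+p[1]/4.4]
P=onz(c,[z(p) for p in [(90,302),(540,294),(342,112),(292,470),(112,296),(522,290)]],.07)
print(P)
for a,b in [(0,1),(2,3),(4,5)]:
  d=P[a]-P[b];print((P[a]+P[b])[:2]/2,np.linalg.norm(d),np.degrees(np.arctan2(d[1],d[0])))
# fit bright rim outer edge: collar edge white/grey
print(proj(c,[[.4745,.169,.07]]), onz(c,[[210+313/4.4,20+297/4.4]],.016))
print(onz(c,[z((317,288))],.07))
E
```

```text
[[0.43318406 0.16677855 0.07      ]
 [0.52461961 0.1681855  0.07      ]
 [0.48413633 0.20203054 0.07      ]
 [0.47419956 0.13326329 0.07      ]
 [0.43770027 0.16793497 0.07      ]
 [0.52093288 0.16896532 0.07      ]]
[0.47890184 0.16748203] 0.09144637346330468 -179.1184404899131
[0.47916795 0.16764691] 0.06948146883524219 81.77775517897811
[0.47931658 0.16845014] 0.08323898840695965 -179.2907671065605
[[276.62443313  85.99090414]] [[0.47913097 0.16742853 0.016     ]]
[[0.47934004 0.16944604 0.07      ]]
```

```bash
python3 - <<'E'
from h import *
c=load('wrist');f=c['frame']
cv2.imwrite('pics/w5y.png',cv2.resize(cv2.cvtColor(f[180:345,215:340],cv2.COLOR_RGB2BGR),None,fx=3.5,fy=3.5,interpolation=cv2.INTER_CUBIC))
print(onz(c,[[277,320]],.2703+.0294),onz(c,[[278,238]],.2703-.0206))
E
```

```text
[[0.47466424 0.08850868 0.2997    ]] [[0.47517845 0.09925592 0.2497    ]]
```

View pics/w5y.png

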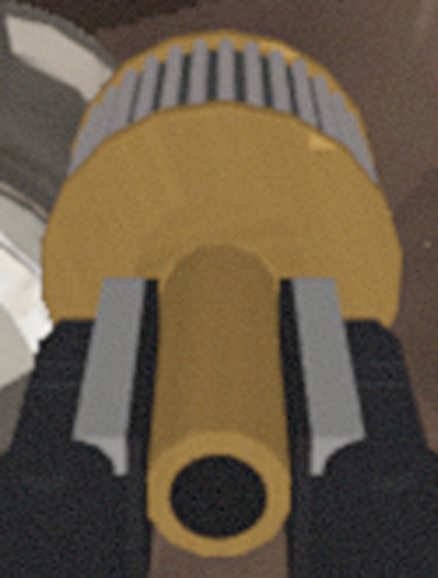

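```bash
python3 - <<'E'
from h import *
c=load('wrist')
P=onz(c,[[215+42/3.5,180+262/3.5],[215+402/3.5,180+262/3.5],[215+218/3.5,180+102/3.5]],.2703-.0206)
print(P,(P[0]+P[1])/2)
t=get_state()['ee_pos']
# predicted disc-top edge and center for a vertical element at ee xy
print(proj(c,[[t[0],t[1]-.0008+.026,.2497],[t[0]-.026,t[1]-.0008,.2497],[t[0]+.026,t[1]-.0008,.2497]]))
print(P[2]-t)
E
```

```text
[[0.45001278 0.09027899 0.2497    ]
 [0.50076019 0.09020547 0.2497    ]
 [0.47484723 0.11407039 0.2497    ]] [0.47538648 0.09024223 0.2497    ]
[[277.80542523 208.50352238]
 [225.30804323 258.32649731]
 [330.37093027 258.18740916]]
[-0.00024611  0.02488092 -0.02066064]
```

The housing centre is (0.4790,0.1676) from the bosses, slots and seat, which agree within 1 mm. The slot axis is about 81° and the lock axis about 1°. The element is upright in the jaws, 0.9 mm behind the TCP. I'll move over the housing and go down to just above the rim.

Call:
apply_moves([
  [[0.2,2.5,0,0,1.0],[0.2,3.0,0,0,1.0],[0,2.4,0,0,1.0],[0,0,-2.0,0,1.0],[0,0,-4.0,0,1.0],[0,0,-3.0,0,1.0],[0,0,-2.0,0,1.0],[0,0,-1.2,0,1.0]],
])

```text
time_s: 5.73
ee_pos: [0.4772, 0.1677, 0.1454]
orientation: [-179.7, 0.1, 90.0]
ft_force: [-0.1, 0.7, -2.1]
finger_gap: 0.0149
```

Call:
apply_moves([
  [[0,0,0,0,1.0],[0,0,0,0,1.0],[0,0,0,0,1.0],[0,0,0,0,1.0],[0,0,0,0,1.0],[0,0,0,0,1.0],[0,0,0,0,1.0],[0,0,0,0,1.0]],
])

```text
time_s: 6.4
ee_pos: [0.4792, 0.1686, 0.1487]
orientation: [180.0, -0.0, 90.0]
ft_force: [-1.3, 0.3, -2.0]
finger_gap: 0.0144
```

```bash
python3 - <<'E'
from h import *
c=cap('wrist','w6.png');s=get_state();print(s['ee_pos'],s['ft_force'])
P=proj(c,[[.479,.1676,.07]]+[[.479+.042*np.cos(a),.1676+.042*np.sin(a),.07] for a in np.linspace(0,6.28,60)])
f=cv2.imread('pics/w6.png')
for p in P: cv2.circle(f,tuple(int(v) for v in p),1,(0,0,255),-1)
cv2.imwrite('pics/w6a.png',f)
cap('side','s6.png')
E
```

```text
[0.47911944 0.16856794 0.14857471] [ 8.63267089e-01  1.22554690e-04 -9.13393906e-01]
```

View pics/w6a.png

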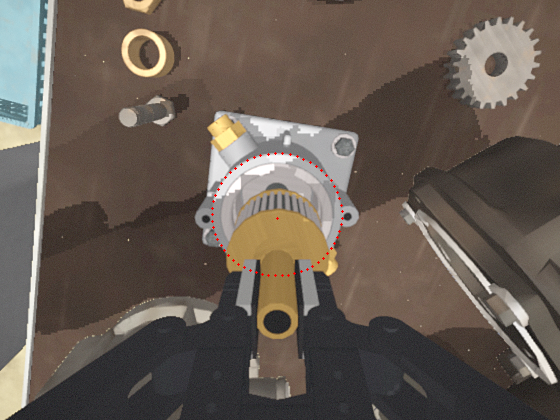

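```bash
python3 - <<'E'
import cv2
f=cv2.imread('pics/s6.png');cv2.imwrite('pics/s6z.png',cv2.resize(f[130:330,210:370],None,fx=3,fy=3,interpolation=cv2.INTER_CUBIC))
E
```

```text
(no output)
```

View pics/s6z.png

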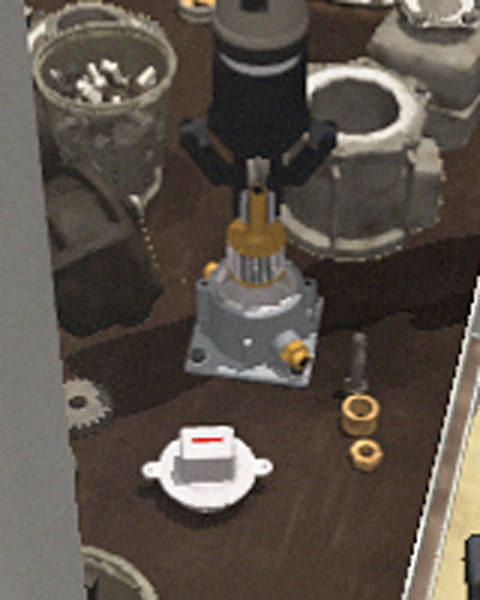

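The predicted rim circle is centred between the bosses, which show at (206,217) and (348,215), so the element is aligned. I'll lower it.

Call:
apply_moves([
  [[0,0,-1.0,0,1.0],[0,0,-1.5,0,1.0],[0,0,-1.5,0,1.0],[0,0,-1.5,0,1.0],[0,0,-1.0,0,1.0],[0,0,-0.5,0,1.0],[0,0,0,0,1.0],[0,0,0,0,1.0]],
])

```text
time_s: 7.17
ee_pos: [0.4793, 0.1687, 0.0785]
orientation: [180.0, -0.0, 90.0]
ft_force: [-0.5, -0.0, -2.1]
finger_gap: 0.0146
```

```bash
python3 - <<'E'
from h import *
c=cap('wrist','w7.png');s=get_state();print(s['ee_pos'],s['ft_force'],s['moment'])
E
```

```text
[0.47960582 0.16881936 0.0788378 ] [-0.13608673 -0.4558217  -2.03575195] [-0.00853086 -0.02178724  0.03518104]
```

View pics/w7.png

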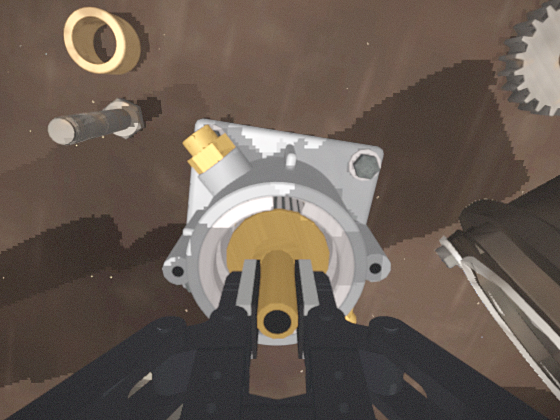

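The element is inside the bore. I'll lower 2 mm onto the seat and release with a small opening.

Call:
apply_moves([
  [[0,0,-0.1,0,1.0],[0,0,-0.1,0,1.0],[0,0,0,0,1.0],[0,0,0,0,2.0],[0,0,0,0,3.0],[0,0,0,0,4.0],[0,0,0,0,4.0],[0,0,0,0,4.0]],
])

```text
time_s: 7.88
ee_pos: [0.4792, 0.1686, 0.0765]
orientation: [180.0, -0.0, 90.0]
ft_force: [-0.2, 0.4, -0.4]
finger_gap: 0.0399
```

```bash
python3 - <<'E'
from h import *
c=cap('wrist','w8.png');s=get_state();print(s['ee_pos'],s['ft_force'],s['moment'])
E
```

```text
[0.47911112 0.16854923 0.07645351] [ 0.74353574  0.65285502 -0.85363151] [0.05126513 0.0153655  0.01879806]
```

View pics/w8.png

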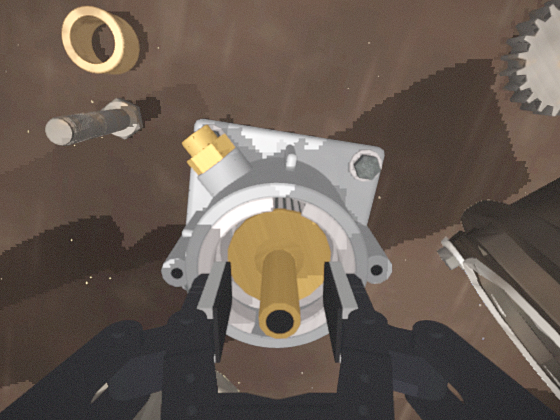

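Released, and the element stands in the bore. I'll rise clear, then look at the cover from above.

Call:
apply_moves([
  [[0,0,0.5,0,4.0],[0,0,1.5,0,4.0],[0,0,3.0,0,4.0],[0,0,4.0,0,4.0],[0,0,4.0,0,6.0],[0,0,3.0,0,8.0],[0.5,1.0,1.0,0,8.5],[0.5,1.5,0,0,8.5]],
])

```text
time_s: 8.6
ee_pos: [0.4915, 0.1931, 0.2511]
orientation: [179.5, -0.1, 89.8]
ft_force: [0.3, 0.6, -0.4]
finger_gap: 0.0841
```

Call:
apply_moves([
  [[0.5,2.5,0,0,8.5],[0.5,2.5,0,0,8.5],[0.5,1.5,0,0,8.5],[0.5,0,0,0,8.5],[0,0,0,0,8.5],[0,0,0,0,8.5],[0,0,0,0,8.5],[0,0,0,0,8.5]],
])

```text
time_s: 9.27
ee_pos: [0.5091, 0.2571, 0.2464]
orientation: [180.0, 0.0, 89.9]
ft_force: [-0.4, -0.4, -1.0]
finger_gap: 0.0851
```

```bash
python3 - <<'E'
from h import *
c=cap('wrist','w9.png');s=get_state();print(s['ee_pos'],s['qpos'],s['orientation'],s['time_s'])
E
```

```text
[0.50905099 0.25735882 0.24648666] [-20.88487905  14.36811514 -12.36252322  97.7696358    3.31056125
  68.21924671 -34.187229  ] [1.79987984e+02 2.62114018e-02 8.99146523e+01] 9.3167
```

View pics/w9.png

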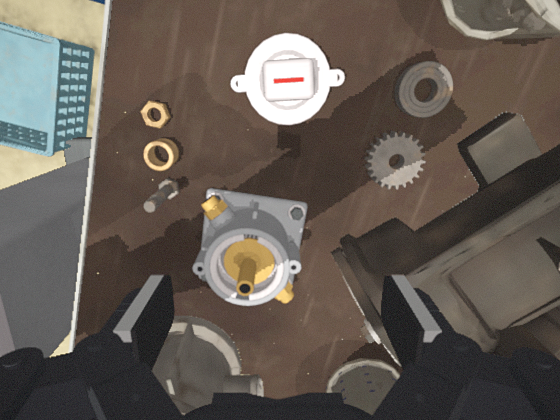

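```bash
python3 - <<'E'
from h import *
c=load('wrist');f=c['frame']
cv2.imwrite('pics/w9z.png',cv2.resize(cv2.cvtColor(f[25:135,225:350],cv2.COLOR_RGB2BGR),None,fx=5,fy=5,interpolation=cv2.INTER_CUBIC))
g=f.astype(int);m=((g[...,0]-g[...,1])>60)&((g[...,0]-g[...,2])>60);m[150:]=0;m[:,:240]=0;m[:,340:]=0
ys,xs=np.nonzero(m);r=cv2.minAreaRect(np.c_[xs,ys].astype(np.float32));print(r,len(xs))
b=cv2.boxPoints(r);Q=onz(c,b,.062);print(Q)
e=Q-Q.mean(0);u,s,v=np.linalg.svd(e[:,:2]);print(Q.mean(0),np.degrees(np.arctan2(v[0,1],v[0,0])))
# white
w=(g.min(2)>185).astype(np.uint8);w[140:]=0;w[:,:225]=0;w[:,350:]=0
n,l,st,ce=cv2.connectedComponentsWithStats(w);i=1+np.argmax(st[1:,4]);print(st[i],ce[i])
E
```

```text
((288.4845275878906, 79.7677001953125), (4.523292064666748, 29.201841354370117), 86.18592071533203) 135
[[0.50614303 0.3429864  0.062     ]
 [0.53075807 0.34446274 0.062     ]
 [0.53108964 0.34087461 0.062     ]
 [0.50638006 0.33938636 0.062     ]]
[0.5185927  0.34192753 0.062     ] 3.4159938227547806
[ 231   33  114   92 6287] [286.72737395  78.69444886]
```

View pics/w9z.png

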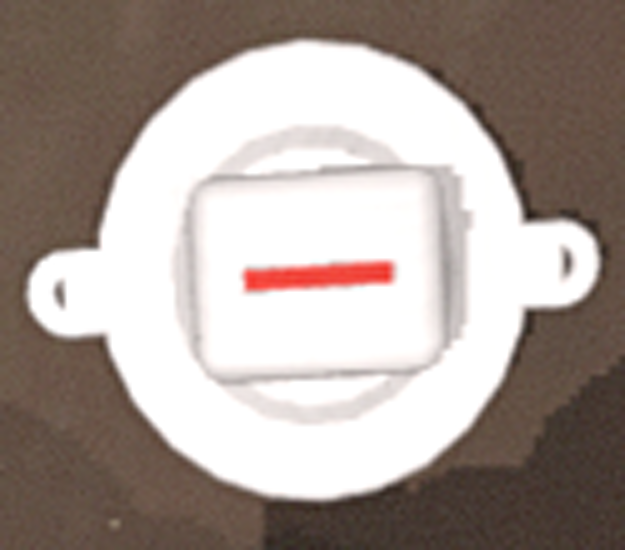

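```bash
python3 - <<'E'
from h import *
c=load('wrist');z=lambda p:[225+p[0]/5,25+p[1]/5]
P=onz(c,[z(p) for p in [(62,293),(563,262),(100,280),(525,275),(313,38),(313,498)]],.026)
for a,b in [(0,1),(2,3),(4,5)]:
  d=P[b]-P[a];print((P[a]+P[b])/2,np.linalg.norm(d),np.degrees(np.arctan2(d[1],d[0])))
for i in ([195,180],[440,170],[440,365],[215,382]): print(onz(c,[z(i)],.062))
E
```

```text
[0.51863244 0.34170165 0.026     ] 0.09434673128617199 3.186546529481491
[0.51874247 0.3417217  0.026     ] 0.07994919222609907 0.4872135523849915
[0.5188561  0.34180064 0.026     ] 0.08126953886788939 -89.57464326383881
[[0.49807428 0.35667913 0.062     ]]
[[0.53886404 0.35810947 0.062     ]]
[[0.53980922 0.32712129 0.062     ]]
[[0.50107342 0.32441995 0.062     ]]
```

The cover centre is (0.5187,0.3417), with its x axis at +3.3°. The flange measures 80 to 81 mm, which fits the given 81 mm. I'll turn the jaws across the flats (tool yaw 3.3°) while moving over it.

Call:
apply_moves([
  [[0.12,1.06,0,-0.116,8.5],[0.12,1.06,0,-0.116,8.5],[0.12,1.06,0,-0.116,8.5],[0.12,1.06,0,-0.116,8.5],[0.12,1.06,0,-0.116,8.5],[0.12,1.06,0,-0.116,8.5],[0.12,1.06,0,-0.116,8.5],[0.12,1.06,0,-0.116,8.5]],
])

```text
time_s: 9.98
ee_pos: [0.5187, 0.3432, 0.2465]
orientation: [180.0, 0.0, 36.5]
ft_force: [0.4, -1.0, -0.2]
finger_gap: 0.0847
```

Call:
apply_moves([
  [[0,0,-2.5,-0.116,8.5],[0,0,-2.5,-0.116,8.5],[0,0,-2.5,-0.116,8.5],[0,0,-2.0,-0.116,8.5],[0,0,-1.5,-0.119,8.5],[0,0,0,0,8.5],[0,0,0,0,8.5],[0,0,0,0,8.5]],
])

```text
time_s: 10.65
ee_pos: [0.5194, 0.3436, 0.1377]
orientation: [-179.9, -0.1, 3.6]
ft_force: [0.4, 0.8, 0.7]
finger_gap: 0.0851
```

```bash
python3 - <<'E'
from h import *
c=cap('wrist','w10.png');s=get_state();print(s['ee_pos'],s['qpos'],s['orientation'],s['time_s'])
E
```

```text
[0.51958626 0.34386483 0.13803671] [ -37.22845327   24.64672675   -0.26734041   97.77779121    0.13451225
   57.41448413 -124.01204839] [-1.79911476e+02 -1.34857107e-01  3.53141196e+00] 10.7
```

View pics/w10.png

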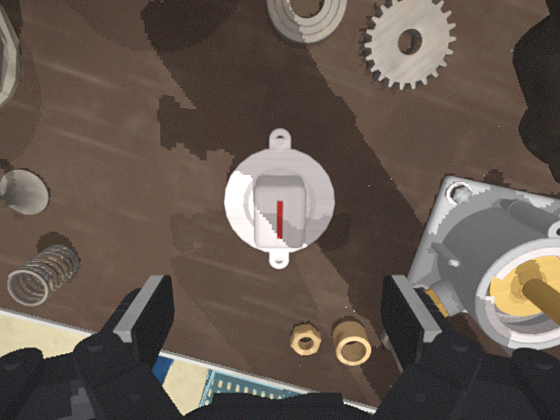

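```bash
python3 - <<'E'
from h import *
c=load('wrist');f=c['frame']
g=f.astype(int);m=((g[...,0]-g[...,1])>60)&((g[...,0]-g[...,2])>60);m[:190]=0;m[250:]=0;m[:,:255]=0;m[:,300:]=0
ys,xs=np.nonzero(m);r=cv2.minAreaRect(np.c_[xs,ys].astype(np.float32));print(r)
Q=onz(c,cv2.boxPoints(r),.062);print(Q.mean(0));e=Q-Q.mean(0);v=np.linalg.svd(e[:,:2])[2];print(np.degrees(np.arctan2(v[0,1],v[0,0])))
P=onz(c,[[280,138],[279,262]],.026);print(P.mean(0),P[0]-P[1],np.linalg.norm(P[0]-P[1]))
P=onz(c,[[225,200],[335,200]],.026);print(P.mean(0),np.linalg.norm(P[0]-P[1]))
E
```

```text
((279.5, 219.5), (37.0, 5.0), 90.0)
[0.51854059 0.34194216 0.062     ]
-176.3423665340167
[0.51796778 0.3417215  0.026     ] [0.0950679  0.00534076 0.        ] 0.09521779791325082
[0.52064514 0.34151223 0.026     ] 0.08043370745227162
```

The close view confirms the cover at (0.5186,0.3418), 3.5°. I'll correct by (-0.1,-0.2) cm and descend.

Call:
apply_moves([
  [[-0.1,-0.2,-2.0,0,8.5],[0,0,-2.5,0,8.5],[0,0,-2.5,0,8.5],[0,0,-2.0,0,8.5],[0,0,-1.0,0,8.5],[0,0,-0.4,0,8.5],[0,0,0,0,8.5],[0,0,0,0,8.5]],
])

```text
time_s: 11.37
ee_pos: [0.5187, 0.342, 0.0338]
orientation: [-179.9, -0.1, 3.4]
ft_force: [0.4, -0.0, 0.4]
finger_gap: 0.0852
```

Call:
apply_moves([
  [[0,0,0,0,6.0],[0,0,0,0,4.5],[0,0,0,0,3.5],[0,0,0,0,2.5],[0,0,0,0,2.5],[0,0,0,0,2.5],[0,0,0,0,2.5],[0,0,0,0,2.5]],
], grip_force=90)

```text
time_s: 12.03
ee_pos: [0.5181, 0.3418, 0.0332]
orientation: [-180.0, -0.1, 3.4]
ft_force: [-0.5, -0.4, 5.3]
finger_gap: 0.0329
```

```bash
python3 - <<'E'
from h import *
c=cap('wrist','w11.png');s=get_state();print(s['ee_pos'],s['finger_gap'],s['orientation'],s['time_s'],s['ft_force'])
cap('side','s11.png')
E
```

```text
[0.51808022 0.34181446 0.03316477] 0.032670979513219685 [-1.79961826e+02 -5.73097156e-02  3.43696775e+00] 12.0833 [-0.6806447  -0.13315069  5.56173926]
```

View pics/w11.png

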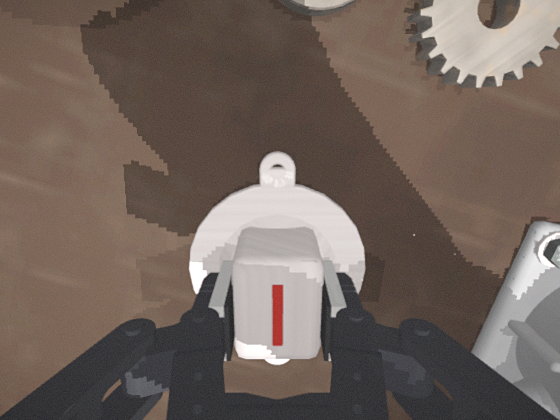

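```bash
cat > bar.py <<'E'
from h import *
def bar(c,dz=.0288):
    s=get_state();g=c['frame'].astype(int);m=((g[...,0]-g[...,1])>60)&((g[...,0]-g[...,2])>60)
    m[:270]=0;m[360:]=0;m[:,:262]=0;m[:,:295][:,:0]=0;m[:,295:]=0
    ys,xs=np.nonzero(m);r=cv2.minAreaRect(np.c_[xs,ys].astype(np.float32))
    Q=onz(c,cv2.boxPoints(r),s['ee_pos'][2]+dz);e=Q-Q.mean(0);v=np.linalg.svd(e[:,:2])[2]
    print('ee',s['ee_pos'],'yaw',s['orientation'],'bar',Q.mean(0),'off',Q.mean(0)-s['ee_pos'],'ang',np.degrees(np.arctan2(v[0,1],v[0,0])),r,'F',s['ft_force'],'M',s['moment'],s['time_s'],s['finger_gap'])
E
python3 -c "
from bar import *
bar(load('wrist'))"
```

```text
ee [0.51808239 0.34181135 0.03314907] yaw [-1.79963104e+02 -5.61673924e-02  3.43642853e+00] bar [0.51871777 0.34175398 0.06194907] off [ 6.35381741e-04 -5.73715866e-05  2.88000000e-02] ang -176.58302020055632 ((277.0, 315.0), (60.0, 10.0), 90.0) F [-0.80405438 -0.42303327  5.67164933] M [-0.1109551   0.16090626  0.02984118] 12.1333 0.03249801540648783
```

Call:
apply_moves([
  [[0,0,1.0,0,2.5],[0,0,2.0,0,2.5],[0,0,3.0,0,2.5],[0,0,3.5,0,2.5],[0,0,3.5,0,2.5],[0,0,2.5,0,2.5],[0,0,1.0,0,2.5],[0,0,0,0,2.5]],
])

```text
time_s: 12.8
ee_pos: [0.5188, 0.342, 0.1999]
orientation: [-179.9, -0.2, 3.4]
ft_force: [-0.2, 0.1, -2.7]
finger_gap: 0.0329
```

Call:
apply_moves([
  [[-0.33,-1.46,0,0.113,2.5],[-0.33,-1.46,0,0.113,2.5],[-0.33,-1.46,0,0.113,2.5],[-0.33,-1.46,0,0.113,2.5],[-0.33,-1.46,0,0.113,2.5],[-0.33,-1.46,0,0.113,2.5],[-0.33,-1.46,0,0.113,2.5],[-0.33,-1.46,0,0.113,2.5]],
])

```text
time_s: 13.47
ee_pos: [0.4892, 0.2228, 0.1943]
orientation: [-179.9, 0.3, 55.6]
ft_force: [0.8, -0.2, -2.2]
finger_gap: 0.0325
```

Call:
apply_moves([
  [[-0.33,-1.46,0,0.113,2.5],[-0.33,-1.46,0,0.113,2.5],[-0.33,-1.46,0,0.113,2.5],[-0.33,-1.46,0,0.113,2.5],[0,0,0,0,2.5],[0,0,0,0,2.5],[0,0,0,0,2.5],[0,0,0,0,2.5]],
])

```text
time_s: 14.13
ee_pos: [0.4776, 0.1672, 0.1965]
orientation: [-179.9, 0.0, 81.1]
ft_force: [-0.3, -0.4, -2.3]
finger_gap: 0.0323
```

```bash
python3 - <<'E'
from bar import *
c=cap('wrist','w12.png');bar(c)
P=proj(c,[[.479+.042*np.cos(a),.1676+.042*np.sin(a),.07] for a in np.linspace(0,6.28,60)])
f=cv2.imread('pics/w12.png')
for p in P: cv2.circle(f,tuple(int(v) for v in p),1,(0,0,255),-1)
cv2.imwrite('pics/w12a.png',f)
cap('side','s12.png')
f=cv2.imread('pics/s12.png');cv2.imwrite('pics/s12z.png',cv2.resize(f[130:330,210:370],None,fx=3,fy=3,interpolation=cv2.INTER_CUBIC))
E
```

```text
ee [0.4777697  0.16722308 0.19680234] yaw [-1.79955916e+02 -3.77651312e-03  8.11612814e+01] bar [0.47742895 0.16822018 0.22560234] off [-0.00034075  0.0009971   0.0288    ] ang 81.1171217553066 ((277.0, 315.0), (60.0, 10.0), 90.0) F [-0.44106581 -0.18289376 -1.56188519] M [-0.02651509  0.02632441  0.01682852] 14.1833 0.03275682838453504
```

View pics/w12a.png

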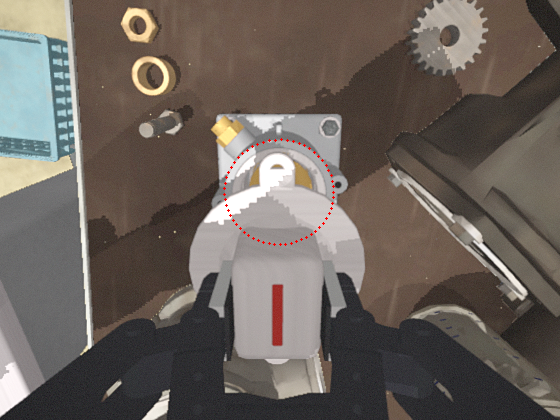

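View pics/s12z.png

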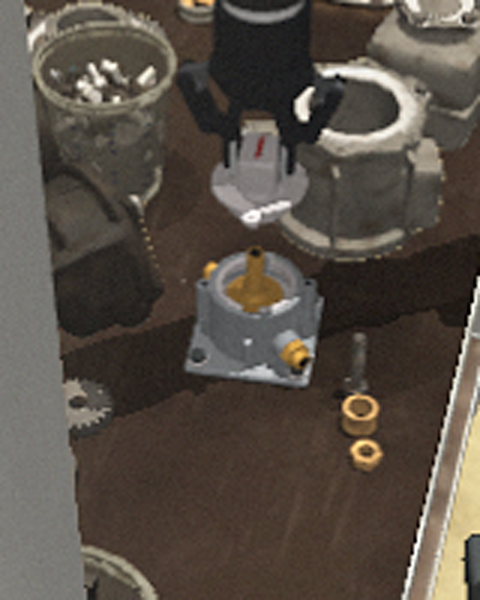

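Call:
apply_moves([
  [[0.13,0,-1.0,0,2.5],[0,0,-2.0,0,2.5],[0,0,-2.0,0,2.5],[0,0,-1.5,0,2.5],[0,0,-1.0,0,2.5],[0,0,-0.7,0,2.5],[0,0,0,0,2.5],[0,0,0,0,2.5]],
])

```text
time_s: 14.9
ee_pos: [0.4796, 0.1663, 0.1154]
orientation: [180.0, -0.0, 81.1]
ft_force: [-0.4, -0.4, -1.7]
finger_gap: 0.0325
```

```bash
python3 - <<'E'
from bar import *
c=cap('wrist','w13.png');bar(c)
L=np.radians(.9);d=.046*np.array([np.cos(L),np.sin(L)])
C=np.array([.479,.1676])
P=proj(c,[[C[0]+.042*np.cos(a),C[1]+.042*np.sin(a),.07] for a in np.linspace(0,6.28,60)]+[[*(C+d),.07],[*(C-d),.07]])
print(P[-2:])
f=cv2.imread('pics/w13.png')
for p in P: cv2.circle(f,tuple(int(v) for v in p),1,(0,0,255),-1)
f=cv2.resize(f[100:380,140:420],None,fx=2.1,fy=2.1,interpolation=cv2.INTER_CUBIC)
cv2.imwrite('pics/w13a.png',f)
cap('side','s13.png')
f=cv2.imread('pics/s13.png');cv2.imwrite('pics/s13z.png',cv2.resize(f[170:270,250:340],None,fx=6,fy=6,interpolation=cv2.INTER_CUBIC))
E
```

```text
ee [0.4800079  0.16649563 0.11595161] yaw [ 1.79924905e+02 -4.38059137e-02  8.11224629e+01] bar [0.47936421 0.16758603 0.14475161] off [-0.00064368  0.0010904   0.0288    ] ang 81.10683946237916 ((277.0, 315.0), (60.0, 10.0), 90.0) F [-0.00688518 -0.14621569 -2.10196088] M [ 0.01499762  0.03242976 -0.01904983] 14.95 0.03251697969151605
[[358.52134622 222.178992  ]
 [195.97571617 248.14775798]]
```

View pics/w13a.png

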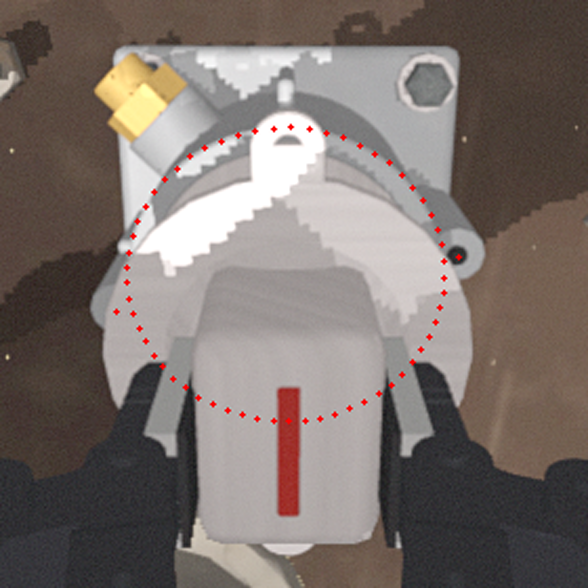

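View pics/s13z.png

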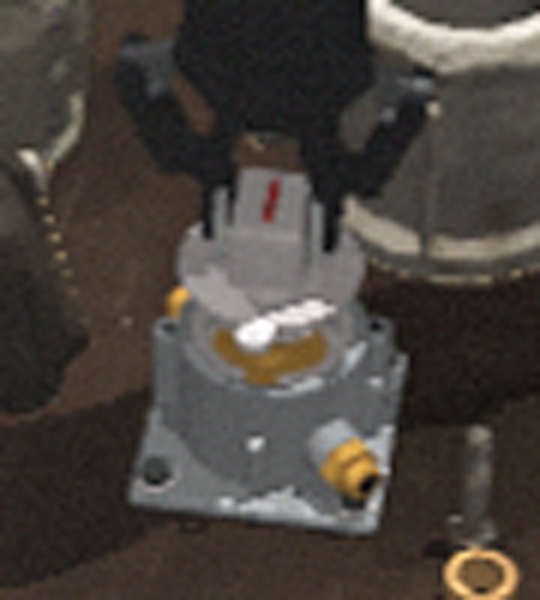

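The right boss hole coincides with its projected position, and the bar centre puts the cover at (0.4794,0.1676) at 81.1°. I'll lower the pins into the slots.

Call:
apply_moves([
  [[0,0,-0.4,0,2.5],[0,0,-0.4,0,2.5],[0,0,-0.4,0,2.5],[0,0,-0.4,0,2.5],[0,0,-0.4,0,2.5],[0,0,-0.1,0,2.5],[0,0,0,0,2.5],[0,0,0,0,2.5]],
])

```text
time_s: 15.67
ee_pos: [0.4793, 0.1661, 0.0943]
orientation: [-180.0, 0.0, 81.1]
ft_force: [-0.6, 0.6, -2.4]
finger_gap: 0.0326
```

```bash
python3 - <<'E'
from bar import *
c=cap('wrist','w14.png');bar(c)
f=cv2.imread('pics/w14.png');cv2.imwrite('pics/w14a.png',cv2.resize(f[100:380,140:420],None,fx=2.1,fy=2.1,interpolation=cv2.INTER_CUBIC))
E
```

```text
ee [0.47946994 0.1662005  0.09442421] yaw [ 1.79982476e+02 -5.92011253e-03  8.11266171e+01] bar [0.47909563 0.16711175 0.12322421] off [-0.00037431  0.00091125  0.0288    ] ang 81.10215249068665 ((277.0, 315.0), (60.0, 10.0), 90.0) F [-0.13242201 -0.2792596  -2.9582915 ] M [ 0.00125183  0.02728827 -0.00381961] 15.7167 0.032624085883239215
```

View pics/w14a.png

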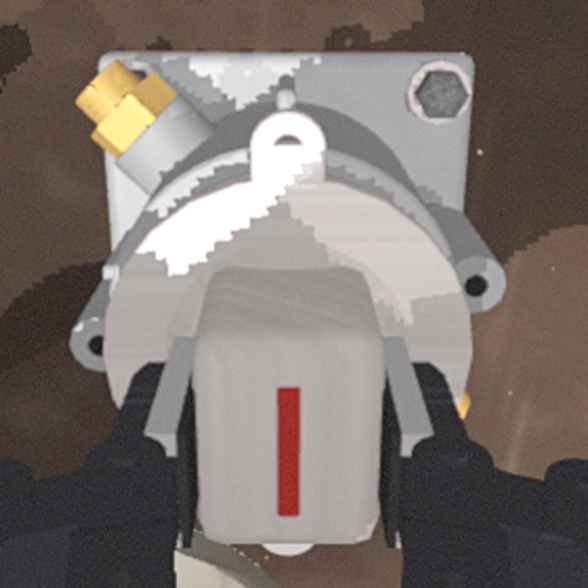

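Call:
apply_moves([
  [[0,0.04,-0.2,0,2.5],[0,0,-0.2,0,2.5],[0,0,-0.2,0,2.5],[0,0,-0.2,0,2.5],[0,0,0,0,2.5],[0,0,0,0,2.5],[0,0,0,0,2.5],[0,0,0,0,2.5]],
])

```text
time_s: 16.38
ee_pos: [0.4798, 0.1668, 0.0868]
orientation: [179.9, -0.0, 81.1]
ft_force: [0.9, 0.6, 4.5]
finger_gap: 0.0326
```

```bash
python3 -c "
from bar import *
c=cap('wrist','w15.png');bar(c)"
```

```text
ee [0.47979871 0.1667489  0.0867167 ] yaw [ 1.79939876e+02 -3.56068953e-02  8.11216926e+01] bar [0.47950631 0.1675738  0.1155167 ] off [-0.0002924   0.00082489  0.0288    ] ang 81.10316720385127 ((277.0, 315.0), (60.0, 10.0), 90.0) F [-1.01877523 -0.25599053  4.29404107] M [0.02103811 0.01745942 0.00519294] 16.4333 0.03270681421891564
```

The force change of about +7 N fits the spring, so the pins are in the slots. I'll press to the rim.

Call:
apply_moves([
  [[0,0,-0.2,0,2.5],[0,0,-0.2,0,2.5],[0,0,-0.15,0,2.5],[0,0,-0.1,0,2.5],[0,0,0,0,2.5],[0,0,0,0,2.5],[0,0,0,0,2.5],[0,0,0,0,2.5]],
])

```text
time_s: 17.1
ee_pos: [0.4799, 0.1668, 0.0813]
orientation: [179.9, -0.0, 81.1]
ft_force: [-2.7, -0.6, 12.9]
finger_gap: 0.0325
```

```bash
python3 -c "
from bar import *
c=cap('wrist','w16.png');bar(c)"
```

```text
ee [0.47990554 0.16682524 0.0813237 ] yaw [ 1.79929904e+02 -3.26798578e-02  8.11146555e+01] bar [0.47959892 0.16765149 0.1101237 ] off [-0.00030662  0.00082625  0.0288    ] ang 81.09910805730823 ((277.0, 315.0), (60.0, 10.0), 90.0) F [-2.81021136 -1.13666516 13.91236734] M [-0.20777729  0.5075219   0.0080075 ] 17.15 0.03241273157116724
```

The flange is on the rim: z=0.0813 against 0.0812 expected, at about 16 N. Now turn clockwise, with a small drift correction for the grip offset.

Call:
apply_moves([
  [[0,0,-0.05,-0.05,2.5],[0,0,0,-0.1,2.5],[0,0.01,0,-0.1,2.5],[0,0.01,0,-0.1,2.5],[-0.01,0.01,0,-0.1,2.5],[0,0.01,0,-0.1,2.5],[-0.01,0,0,-0.1,2.5],[0,0,0,0,2.5]],
])

```text
time_s: 17.82
ee_pos: [0.4797, 0.1688, 0.0813]
orientation: [-180.0, -0.1, 43.8]
ft_force: [-4.4, 2.2, 15.3]
finger_gap: 0.0327
```

```bash
python3 -c "
from bar import *
c=cap('wrist','w17.png');bar(c)"
```

```text
ee [0.47970763 0.16877266 0.08136007] yaw [-1.79978319e+02 -1.49476185e-01  4.38767133e+01] bar [0.47999679 0.16934266 0.11016007] off [0.00028916 0.00057    0.0288    ] ang -136.25629021614907 ((277.0, 315.0), (60.0, 10.0), 90.0) F [-4.1479303   0.92013278 16.15346509] M [ 0.11867277  0.78354719 -0.11007233] 17.8667 0.032590787695796285
```

View pics/w17.png

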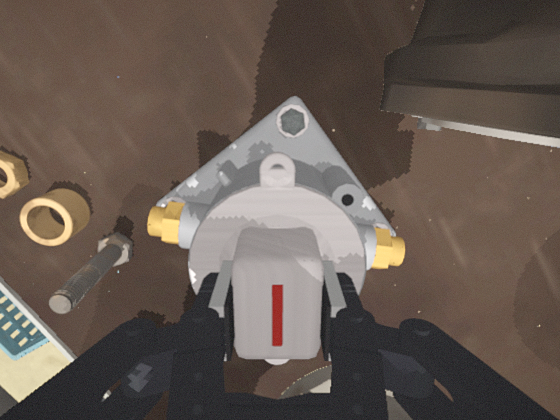

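It is turning freely. The centre reads 1 to 2 mm off towards +x/+y, with a side force of -4 N in x, so I'll trim and finish the turn.

Call:
apply_moves([
  [[-0.03,-0.05,0,-0.1,2.5],[-0.03,-0.05,0,-0.1,2.5],[0,0,0,-0.1,2.5],[-0.01,0,0,-0.1,2.5],[-0.01,0,0,-0.1,2.5],[0,0,0,-0.1,2.5],[0,0,0,-0.1,2.5],[0,0,0,-0.05,2.5]],
])

```text
time_s: 18.53
ee_pos: [0.4799, 0.1682, 0.0814]
orientation: [-179.8, -0.2, 0.8]
ft_force: [-1.5, 3.6, 14.4]
finger_gap: 0.0328
```

Call:
apply_moves([
  [[0,0,0,0,2.5],[0,0,0,0,2.5],[0,0,0,0,2.5],[0,0,0,0,2.5],[0,0,0,0,2.5],[0,0,0,0,2.5],[0,0,0,0,2.5],[0,0,0,0,2.5]],
])

```text
time_s: 19.2
ee_pos: [0.4798, 0.1681, 0.0815]
orientation: [-179.8, -0.2, 0.9]
ft_force: [-2.0, 2.6, 14.7]
finger_gap: 0.0331
```

```bash
python3 -c "
from bar import *
c=cap('wrist','w18.png');bar(c)
cap('side','s18.png')
f=cv2.imread('pics/s18.png');cv2.imwrite('pics/s18z.png',cv2.resize(f[170:270,250:340],None,fx=6,fy=6,interpolation=cv2.INTER_CUBIC))"
```

```text
ee [0.47980384 0.1681199  0.08147554] yaw [-179.81515602   -0.18246375    0.92913474] bar [0.48038726 0.16792228 0.11027554] off [ 0.00058341 -0.00019761  0.0288    ] ang 0.9053807288880601 ((276.9999694824219, 314.9999694824219), (9.999998092651367, 59.99999237060547), 0.0) F [-2.89221004  2.46759839 14.22579417] M [ 0.34932595  0.56270805 -0.09653495] 19.25 0.03263042703479858
```

View pics/w18.png

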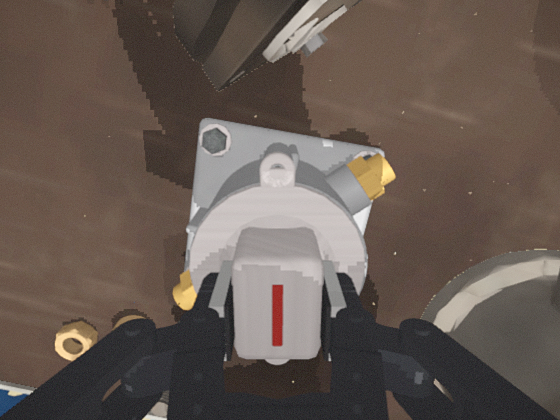

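View pics/s18z.png

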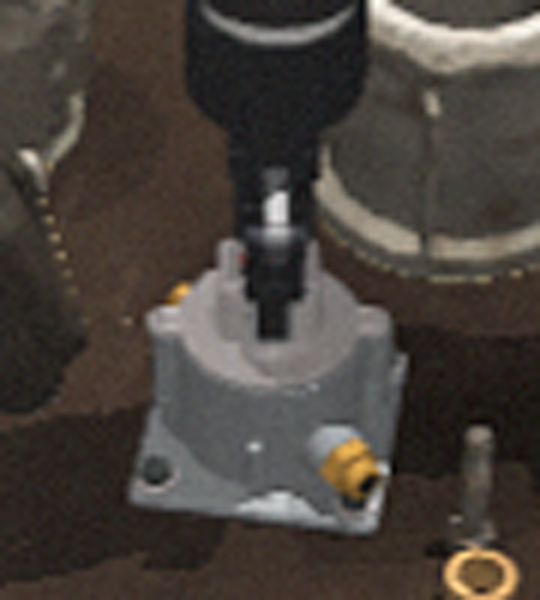

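```bash
python3 -c "
from bar import *
f=cv2.imread('pics/w18.png');cv2.imwrite('pics/w18z.png',cv2.resize(f[110:260,190:400],None,fx=3.8,fy=3.8,interpolation=cv2.INTER_CUBIC))
c=load('wrist');C=np.array([.479,.1676])
for a in (5,.9,-3):
  d=.046*np.array([np.cos(np.radians(a)),np.sin(np.radians(a))]);print(a,(proj(c,[[*(C+d),.077],[*(C+d),.07],[*(C+d),.045]])-[190,110])*3.8)
"
```

```text
5 [[304.14821359 248.53566074]
 [305.45882466 234.30792346]
 [309.35183953 192.0349178 ]]
0.9 [[334.36192567 247.50580594]
 [334.392984   233.31752405]
 [334.48534997 191.1637659 ]]
-3 [[363.10638874 248.48534743]
 [361.91993214 234.25774731]
 [358.39601462 191.98617287]]
```

View pics/w18z.png

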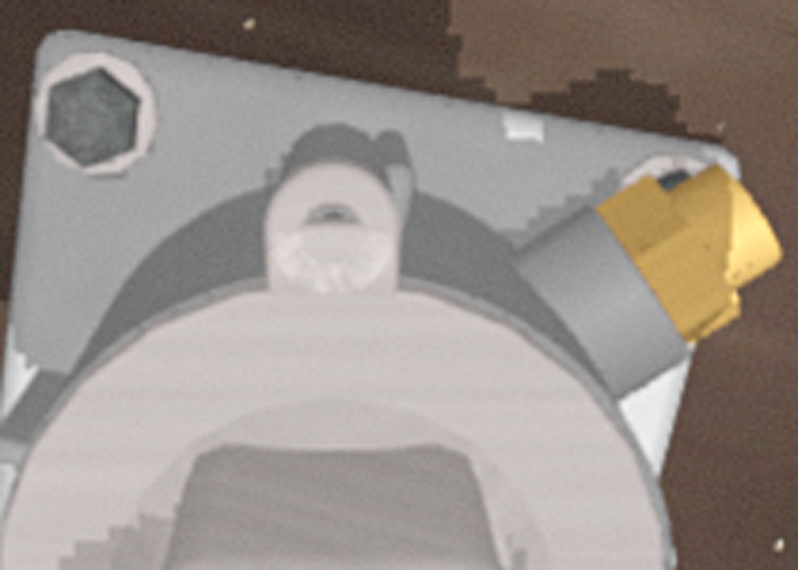

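The ear hole at zoom (333,213) lies over the boss shaft centred at u≈335, so the ears are on the bosses. I'll press slightly more and feel gently for the stop.

Call:
apply_moves([
  [[-0.05,0,-0.1,0,2.5],[0,-0.05,0,-0.015,2.5],[0,0,0,-0.015,2.5],[0,0,0,0,2.5],[0,0,0,0,2.5],[0,0,0,0,2.5],[0,0,0,0,2.5],[0,0,0,0,2.5]],
])

```text
time_s: 19.97
ee_pos: [0.48, 0.1682, 0.0814]
orientation: [-179.8, -0.3, -0.7]
ft_force: [-2.3, 3.7, 20.7]
finger_gap: 0.0328
```

```bash
python3 -c "
from bar import *
c=cap('wrist','w19.png');bar(c)"
```

```text
ee [0.48001098 0.16818677 0.08140765] yaw [-179.78472918   -0.26073728   -0.65842047] bar [0.48054852 0.16793479 0.11020765] off [ 0.00053754 -0.00025198  0.0288    ] ang -0.6858383228076486 ((276.9999694824219, 314.9999694824219), (9.999998092651367, 59.99999237060547), 0.0) F [-2.76854049  2.92502095 19.58904422] M [0.12636164 0.77513052 0.22925218] 20.0167 0.03231884593621037
```

Call:
apply_moves([
  [[0,0,0,-0.015,2.5],[0,0,0,-0.015,2.5],[0,0,0,0,2.5],[0,0,0,0,2.5],[0,0,0,0,2.5],[0,0,0,0,2.5],[0,0,0,0,2.5],[0,0,0,0,2.5]],
])

```text
time_s: 20.68
ee_pos: [0.48, 0.1679, 0.0814]
orientation: [-179.8, -0.3, -2.3]
ft_force: [-2.8, 1.3, 20.4]
finger_gap: 0.033
```

```bash
python3 -c "
from bar import *
c=cap('wrist','w20.png');bar(c)"
```

```text
ee [0.48002493 0.16790035 0.08138982] yaw [-179.80817167   -0.25310611   -2.34373862] bar [0.48056294 0.16765983 0.11018982] off [ 0.000538   -0.00024052  0.0288    ] ang 177.63338987043184 ((277.0, 315.0), (60.0, 10.0), 90.0) F [-1.78183427  2.4756034  19.87960239] M [-0.01184941  0.75387496  0.35755729] 20.7333 0.03273149667497428
```

Call:
apply_moves([
  [[0,0,0,-0.01,2.5],[0,0,0,-0.01,2.5],[0,0,0,0,2.5],[0,0,0,0,2.5],[0,0,0,0,2.5],[0,0,0,0,2.5],[0,0,0,0,2.5],[0,0,0,0,2.5]],
])

```text
time_s: 21.4
ee_pos: [0.48, 0.1678, 0.0814]
orientation: [-179.8, -0.3, -3.3]
ft_force: [-3.7, 1.3, 20.6]
finger_gap: 0.0328
```

```bash
python3 -c "
from bar import *
c=cap('wrist','w21.png');bar(c)
f=cv2.imread('pics/w21.png');cv2.imwrite('pics/w21z.png',cv2.resize(f[110:260,190:400],None,fx=3.8,fy=3.8,interpolation=cv2.INTER_CUBIC))"
```

```text
ee [0.48006197 0.16777351 0.08139386] yaw [-179.84563172   -0.26651256   -3.34686616] bar [0.48058612 0.16752319 0.11019386] off [ 0.00052415 -0.00025032  0.0288    ] ang 176.62790020366708 ((277.0, 315.0), (60.0, 10.0), 90.0) F [-2.55758507  1.66164465 19.42950584] M [-0.12994766  0.7842905   0.96788218] 21.45 0.03222318254379708
```

View pics/w21z.png

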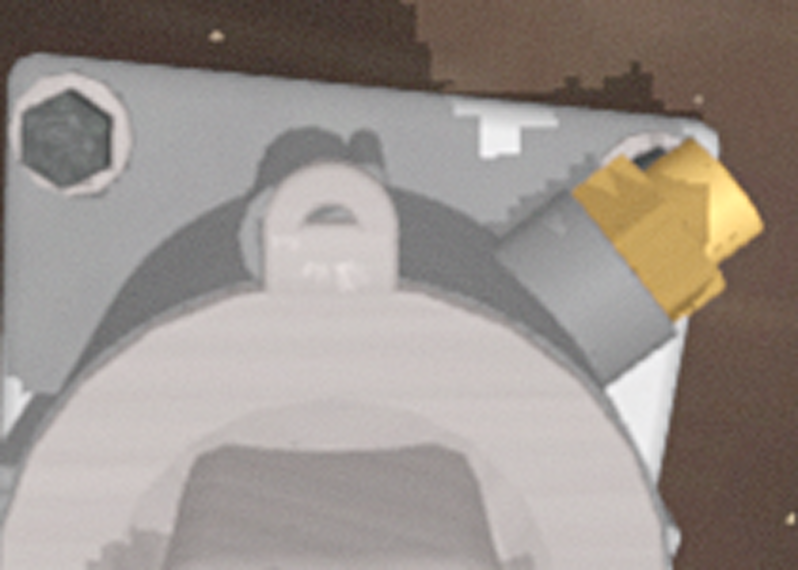

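The torque jumped from 0.36 to 0.97 N m, so the stop is at about -3.2°, 4° past the bosses. I'll back off about 2.5° so the screw holes line up, trim the side load, and keep pressing.

Call:
apply_moves([
  [[-0.03,0,0,0.015,2.5],[-0.03,0,0,0.015,2.5],[0,0,0,0.015,2.5],[0,0,0,0,2.5],[0,0,0,0,2.5],[0,0,0,0,2.5],[0,0,0,0,2.5],[0,0,0,0,2.5]],
])

```text
time_s: 22.12
ee_pos: [0.4796, 0.1677, 0.0814]
orientation: [-179.8, -0.3, -1.1]
ft_force: [-2.6, 1.6, 20.0]
finger_gap: 0.0327
```

```bash
python3 -c "
from bar import *
c=cap('wrist','w22.png');bar(c)
f=cv2.imread('pics/w22.png');cv2.imwrite('pics/w22z.png',cv2.resize(f[110:260,190:400],None,fx=3.8,fy=3.8,interpolation=cv2.INTER_CUBIC))
cap('side','s22.png')
f=cv2.imread('pics/s22.png');cv2.imwrite('pics/s22z.png',cv2.resize(f[130:330,210:370],None,fx=3,fy=3,interpolation=cv2.INTER_CUBIC))"
```

```text
ee [0.47963573 0.16772299 0.08142405] yaw [-179.77983193   -0.26825537   -1.08333865] bar [0.48016799 0.16749293 0.11022405] off [ 0.00053226 -0.00023005  0.0288    ] ang -1.1089883092337796 ((276.9999694824219, 314.9999694824219), (9.999998092651367, 59.99999237060547), 0.0) F [-3.47345582  2.48949937 19.13568244] M [ 0.01729546  0.72559194 -0.15662584] 22.1667 0.032723189496378514
```

View pics/w22z.png

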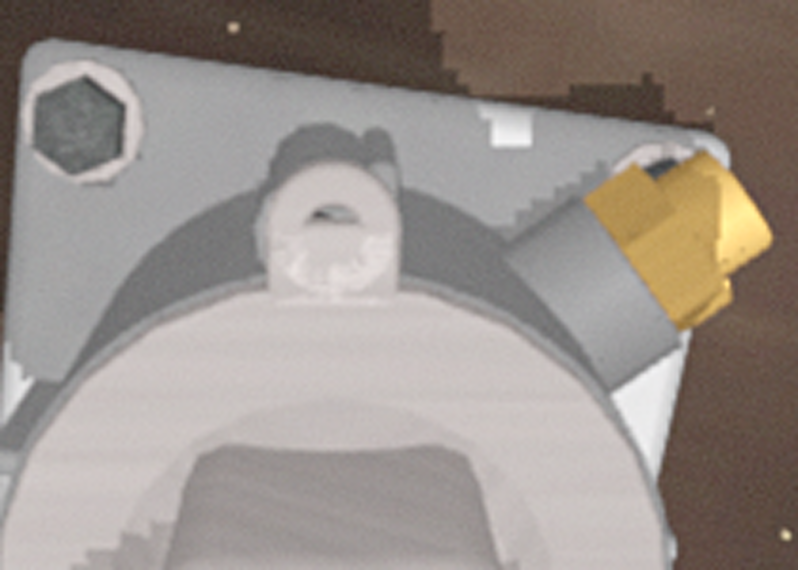

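View pics/s22z.png

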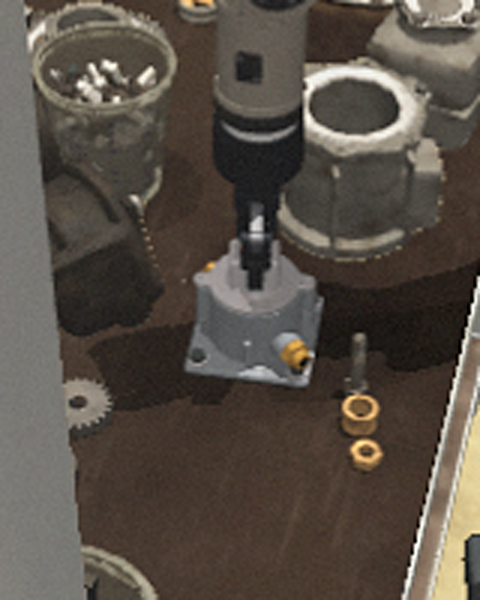

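The cover is flat on the rim (z 0.0814), pressed at about 20 N, within about 2° of the bosses and 1.2 mm of centre. I'll hand in.

```bash
python3 -c "
from h import *
print(ticket.sign_off());s=get_state();print(s['ee_pos'],s['orientation'],s['ft_force'],s['finger_gap'])"
```

```text
the job is handed in; nothing more can be done
None
the job is handed in; nothing more can be done
```

The oil filter is refitted, and I handed the job in at about 22 s with the gripper holding the cover pressed on the rim. No verdict was reported.

**What I did:** I stood the element on its spring seat and released it. I then put the cover's pins in the slots, pushed it down against the spring, and turned it clockwise. The stop showed as a torque jump from 0.36 to 0.97 N m, at about -3.2°, which is 4° past the bosses. I backed off about 2° from the stop so the ears lie closer over the bosses.

**Last checks before handing in:**

| Check | Reading | Limit |
|---|---|---|
| TCP height with the flange on the rim | 81.4 mm (81.2 mm expected) | gap under 1.6 mm |
| Upward force on the tool | about 20 N | – |
| Cover off the housing centre | about 1.2 mm | 4 mm |
| Ears past the bosses | about 2° | 7° |
| Gripper tilt | 0.3° | 3° |

- **Not measured directly:** I could not see the spring seat or the element under the cover. The force rise while pushing down matched the given spring (about 7 N against 7.1 N expected at 5.5 mm above the rim).
- **Disagreements:** A sideways load of about 3–4 N remained on the cover. My first close look at the element read its diameter as 57 mm instead of 52 mm; that picture was probably taken before the arm had settled, and later views were about 2–3 mm different in position, so I used those.
- **Other parts:** none of the other parts in view had visibly moved, but I did not measure their positions.

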